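# Lock the battery hold-down

### The arm

A 7-joint arm with a two-finger parallel gripper is mounted at the origin on the work surface. World frame = base frame: x ahead of the robot, y to its left, z up, the work surface at z = 0. Lengths are in m, angles in rad, forces in N, time in s.
With the tool pointing down it reaches from about 0.425 to 0.925 m from the base axis. Payload 6.8 kg.
Tool frame: the origin (TCP) lies between the finger pads; the fingertips stand 14 mm ahead of it and the grasp point (between the pads) lies 5 mm behind it; z points along the fingers, y is the line along which they close (so a half turn about z gives the same grasp; the last joint's range is limited). The gripper opens to 85 mm and grips with 20 to 120 N. Pads are 22 mm wide; open, the fingers measure 114 mm over their backs; the gripper's body (76 mm by 85 mm) begins 54 mm behind the grasp point. The pads swing forward as they close: fully open they stand 13 mm farther back than shut.
Start: joints at [-1.214, 0.477, 0.022, 1.555, -0.011, 1.109, -0.083], TCP at [0.303, 0.603, 0.245] pointing down, gripper open.
Joint ranges: [-2.96, 2.96], [-0.34, 2.1], [-1.41, 1.46], [0.24, 2.44], [-1.37, 4.51], [0.17, 1.92], [-2.96, 2.96]. Speed limits (rad/s): [2.39, 2.39, 3.14, 3.14, 3.14, 3.14, 3.14].

### API

Orientations are given as a rotation vector (axis times angle).
In Python, from bench import r, imaging gives the robot as it stands.
- The arm moves only by the tool apply_moves, never from a script. Its argument "moves" is a list of rows, each a list of 2 entries, a list of its own where there are three numbers: the shift along the tool's x, y, z in cm, then the turn about the tool's z in rad. In form: [[[tx, ty, tz], roll], ...]. A call has 1 to 10 rows; each row is the pose to reach, as a shift and turn from the pose commanded when the call began, along the tool's axes at that moment; what a row does not reach only later rows make up. A row lasts 1/12 s, in which the tool goes at most 41.7 mm and 7.16 degrees, less where a joint would pass 70% of its speed; a pose out of reach is approached as far as the arm can. A call with a gripper value outside its range is refused whole. "claw" is the opening, from 0 (shut) to 1 (fully open), set as the call begins (left out, the last holds). The fingers move at their own pace and stop on an object; "grip_force" is the grip in N (left out, the last holds). Time passes only in rows, so rows that repeat a pose let the fingers close. It gives the time, the measured TCP pose, the force and the opening at its end, in the units of the state.
- r.get_obs(): the state, without advancing time (a new reading comes with each control period).
- imaging.grab_frame(name): name is "scene" or "top" or "wrist"; returns a dict with "frame" (480x640x3 uint8, blue, green, red), "intrinsics" (3x3 intrinsics, pixels), "k1" (the pictures are not rectified: a ray, as slopes to the right and down, at radius r is drawn at 1 + k1 r^2 times it, then the intrinsics apply), "T" (4x4, takes a point from camera to world coordinates). Camera axes: x right, y up, looking along -z (the intrinsics and any distortion apply to the point x, -y, -z); pixel columns grow to the right and rows downward; lengths in m; the calibration is good to about 2 mm. A picture is of the moment at which its call begins. There is no depth.
- r.hand_in(): hands the job in, once; it reports no verdict.
The state is a dict: "clock": time; "joints": joint angles; "qvel": joint speeds; "tau": joint torques, N m; "tcp_pos": TCP position; "orientation": TCP orientation; "contact_force": force on the tool from outside, world axes, zero at the start; "moment": the same for the moment, N m; "grip_width": finger opening in m.
Only numpy, scipy, OpenCV 4.12 (cv2) and the standard library are available. Lean on these libraries where they do the work, as an engineer would, in place of code of your own. Each camera call takes 0.05 s, during which the arm holds its last target. There are 200 camera calls.

### The job

Secure the battery standing in the metal cradle: with the outside of a finger swing its open steel strap over until it lies fully down across the battery, then push the cam lever on the other side of the cradle down until it lies flat over the end of the strap. Only push these two parts; do not push the lever down before the strap is over, do not lift the battery out, and leave everything else on the shelf where it stands.

Things in the scene. Friction and masses are not known exactly. Their poses are not given: they have to be found in the camera images.
- cradle: Fixed aluminium cradle: base plate 120 (x) by 170 (y) by 6 mm; origin at the centre of its underside, z up. A 22 mm high lip holds the battery. The post at +y (122 mm high, 38 mm wide) carries the strap hinge, the post at -y (138 mm high, 30 mm wide) the cam lever. Strap and lever turn in the cradle's upright y-z plane at x = 0 and never touch each other.
- strap (a joint): Angle of the steel strap, a flat bar 24 mm wide, 5 mm thick, reaching 98 mm from its hinge (axis along cradle x). 0 = fully down (stop): level, pointing to cradle -y, top face 115.5 mm above the table; 1.57 upright; more = leaning out to +y. Starts at 1.8 to 2.25; stop at 2.35. The stiff hinge (0.1 N m) holds it where it is left: push it all the way down.
- strap_hinge (a point): Point on the strap's hinge axis, middle of its width: 52 mm to +y of the cradle's origin and 113 mm above the table. Same axes as the cradle.
- strap_tip (a point): Middle of the strap's free end, 98 mm from the hinge.
- lever (a joint): Angle of the dark steel cam lever, a bar 18 mm wide, 8 mm thick, reaching 60 mm from its pivot (axis along cradle x). 0 = fully down (stop): level over the strap's end, pointing to cradle +y, top face 132 mm above the table; 1.57 upright; more = leaning out to -y. Starts at 1.75 to 2.1; stop at 2.2. Friction (0.25 N m) holds it where it is left; 4 to 8 N on its outer half moves it.
- lever_pivot (a point): Point on the lever's pivot axis, middle of its width: 60 mm to -y of the cradle's origin and 128 mm above the table. Same axes as the cradle.
- lever_tip (a point): Middle of the lever's free end, 60 mm from the pivot.
- battery: Grey sealed battery 90 (x) by 70 (y) by 101 mm with two 6 mm high brass terminals on top either side of the strap, about 0.75 kg, standing loose in the cradle with 2 mm play; origin at the centre of its underside, 6 mm above the table; its top is 107 mm above the table.
- bolt_spool: Bystander: zinc-plated bolt spool, 52 mm across, 44 mm high, upright beside the cradle; origin at the centre of its underside.
- fuse_holder: Bystander: green fuse holder 30 by 60 by 32 mm beside the cradle; origin at the centre of its underside.
- lug: Bystander: copper grounding lug 56 by 24 by 15 mm lying beside the cradle; origin on its underside.
- spare_battery: Bystander: a second battery like the first, standing on the bare table with no cradle, 107 mm high; origin at the centre of its underside.
- grease_jar: Bystander: jar 60 mm across, 65 mm high; origin at the centre of its underside.
- wrench: Bystander: wrench 160 mm long lying flat; origin at the middle of its underside.
- mug: Bystander: mug 76 mm across, 85 mm high; origin at the centre of its underside.
Things that resemble listed ones, but are neither listed nor needed, are in the scene too. Leave any orange or purple look-alike of the cradle alone.

How it is judged:
By the outcome, as a careful person would: the job done as asked, in the order asked, and still so for the second after the job is handed in, with the robot touching nothing.
It also fails if it takes over 48 s, if anything falls off the work surface, if the arm or the gripper's body presses on something with over 40 N, if the wrist force passes 120 N, or if a joint passes its speed limit or range.

## Working session

There is one attempt and no reset: what is moved stays moved. The work goes in short steps, Python scripts to look and compute and a tool call to move; the robot and the scene stay as the last step left them, time stands still between calls to the robot, and variables do not carry over. Pictures are saved under pics/ and viewed, on a budget of 10 in all, crops included, one or two more only if the job needs it, and the job is handed in when it is done.

Besides the shell and the picture viewer there is one more tool, called after "Call:" as name(argument=value, ...), one argument or row to a line, values as JSON. apply_moves: Moves the arm, as the interface text tells. Its arguments: {"type":"object","properties":{"moves":{"type":"array","items":{"type":"array"}},"claw":{"type":"number"},"grip_force":{"type":"number"}},"required":["moves"]}

```bash
mkdir -p pics; ls
cat > h.py <<'E'
import numpy as np, cv2
from bench import r, imaging
def grab(n):
    f=imaging.grab_frame(n); return f
def proj(f,P):
    P=np.atleast_2d(P); T=np.array(f["T"]); K=np.array(f["intrinsics"])
    c=(P-T[:3,3])@T[:3,:3]; s=np.c_[c[:,0]/-c[:,2],-c[:,1]/-c[:,2]]
    s=s*(1+f["k1"]*(s**2).sum(1,keepdims=True)); return s*[K[0,0],K[1,1]]+[K[0,2],K[1,2]]
def ray(f,uv):
    T=np.array(f["T"]); K=np.array(f["intrinsics"])
    d=(np.array(uv,float)-[K[0,2],K[1,2]])/[K[0,0],K[1,1]]; s=d.copy()
    for _ in range(20): s=d/(1+f["k1"]*(s@s))
    v=T[:3,:3]@np.array([s[0],-s[1],-1]); return T[:3,3],v
def atz(f,uv,z):
    o,v=ray(f,uv); return o+v*(z-o[2])/v[2]
E
python3 - <<'E'
from h import *
import pickle
F={}
for n in("scene","top"):
    f=grab(n);F[n]=f;cv2.imwrite(f"pics/{n}0.png",f["frame"]);print(n,np.round(f["T"],3).tolist(),f["intrinsics"],f["k1"])
pickle.dump(F,open("F.pkl","wb"))
print(r.get_obs())
E
```

```text
pics
scene [[0.692, -0.392, 0.606, 1.25], [0.722, 0.364, -0.588, -0.738], [0.01, 0.845, 0.535, 0.767], [0.0, 0.0, 0.0, 1.0]] [[564.02911592   0.         325.18032763]
 [  0.         564.02911592 239.24319634]
 [  0.           0.           1.        ]] -0.0694965959572645
top [[0.026, 0.983, -0.184, 0.332], [-1.0, 0.025, -0.01, 0.002], [-0.005, 0.184, 0.983, 1.127], [0.0, 0.0, 0.0, 1.0]] [[461.31917033   0.         321.81919542]
 [  0.         461.31917033 238.22761706]
 [  0.           0.           1.        ]] 0.040732059223502995
{'clock': 0.1, 'joints': array([-1.21408396,  0.47773069,  0.02239989,  1.55632764, -0.01153346,
        1.10927895, -0.08311931]), 'qvel': array([ 0.00037856, -0.0014959 , -0.0016686 , -0.00421714,  0.00135663,
        0.00092302, -0.00034054]), 'tau': array([ 4.53001092e-03, -5.97758138e+01,  1.61388393e+00, -2.81957442e+01,
        1.28727689e-02,  4.96628243e-03,  1.74312021e-05]), 'tcp_pos': array([0.3023816 , 0.60293116, 0.24442566]), 'orientation': array([-7.23609419e-01, -3.05685303e+00,  2.50473725e-03]), 'contact_force': array([ 1.37832584, -0.65642424,  0.24382897]), 'moment': array([0.00777205, 0.00646741, 0.0326386 ]), 'grip_width': 0.0854996650618477}
```

View pics/scene0.png

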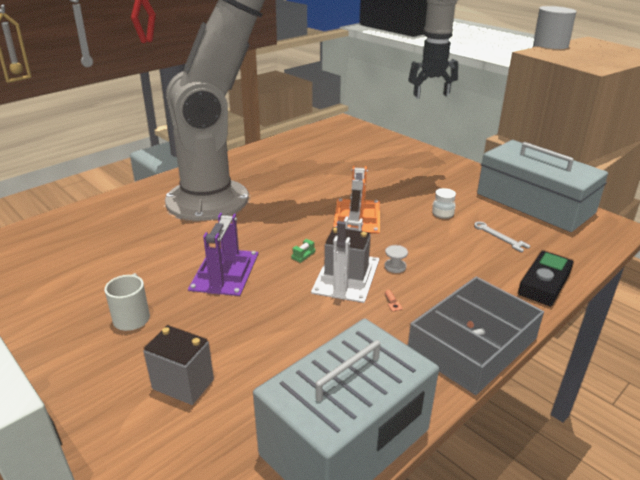

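View pics/top0.png

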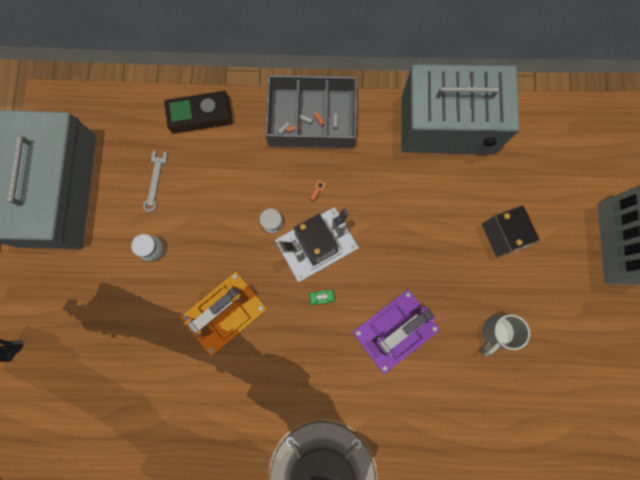

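The white cradle is at about (317,243) in the top view and (348,255) in the scene view. I'll look at both enlarged.

Run:
```python
import pickle,cv2,numpy as np
F=pickle.load(open("F.pkl","rb"))
a=F["top"]["frame"][190:300,260:370]; b=F["scene"]["frame"][200:310,300:410]
cv2.imwrite("pics/c1.png",np.hstack([cv2.resize(x,(400,400),interpolation=cv2.INTER_CUBIC) for x in(a,b)]))
```

```text
(no output)
```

View pics/c1.png

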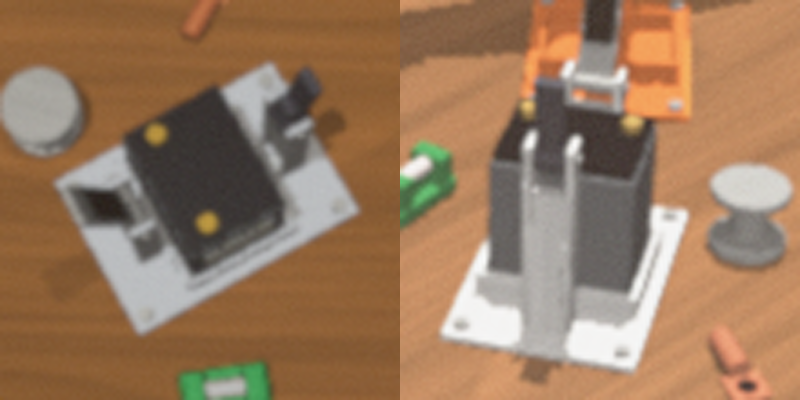

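```bash
cat >> h.py <<'E'
def cr(P,c,yaw):
    P=np.atleast_2d(P).astype(float); R=np.array([[np.cos(yaw),-np.sin(yaw)],[np.sin(yaw),np.cos(yaw)]])
    Q=P.copy(); Q[:,:2]=P[:,:2]@R.T+c; return Q
def strap(a,c,yaw,w=.012,L=.098):
    return cr([[x,.052-l*np.cos(a),.113+l*np.sin(a)] for x,l in((-w,0),(-w,L),(w,L),(w,0))],c,yaw)
def lever(a,c,yaw,w=.009,L=.06):
    return cr([[x,-.06+l*np.cos(a),.128+l*np.sin(a)] for x,l in((-w,0),(-w,L),(w,L),(w,0))],c,yaw)
E
python3 - <<'E'
from h import *
import pickle
F=pickle.load(open("F.pkl","rb")); f=F["top"]
px=[(275.1,240.3),(334.3,207.3),(358.5,248.3),(298.5,281.6)]
W=np.array([atz(f,p,.006)[:2] for p in px]);print(W.round(4))
c=W.mean(0); d=(W[0]+W[3]-W[1]-W[2])/2; yaw=np.arctan2(-d[0],d[1]); print(c,yaw,np.linalg.norm(d),np.linalg.norm((W[0]+W[1]-W[2]-W[3])/2))
g=F["scene"];qs=[(int(300+x/3.636),200+y/3.636) for x,y in((443,333),(636,368),(688,210))]
print([atz(g,q,.006).round(3) for q in qs])
out=[]
for n,(x0,y0) in(("top",(260,190)),("scene",(300,170))):
    im=cv2.resize(F[n]["frame"][y0:y0+130,x0:x0+130],(520,520),interpolation=cv2.INTER_CUBIC)
    def pl(P,col):
        q=((proj(F[n],P)-[x0,y0]+.5)*4).astype(np.int32); cv2.polylines(im,[q],True,col,1)
    pl(cr([[.06*a,.085*b,.006] for a,b in((-1,-1),(-1,1),(1,1),(1,-1))],c,yaw),(0,255,0))
    for a,col in((1.8,(0,0,255)),(2.0,(0,255,255)),(2.25,(255,255,0))): pl(strap(a,c,yaw),col)
    for a,col in((1.75,(0,0,255)),(2.1,(255,255,0))): pl(lever(a,c,yaw),col)
    out.append(im)
cv2.imwrite("pics/c2.png",cv2.resize(np.hstack(out),(800,400)))
E
```

```text
[[ 0.5329  0.1283]
 [ 0.6205 -0.016 ]
 [ 0.5181 -0.0777]
 [ 0.4325  0.0669]]
[0.52599376 0.02539843] 0.5402321955251684 0.16845285992212386 0.118610528506128
[array([0.688, 0.104, 0.006]), array([0.789, 0.161, 0.006]), array([0.718, 0.332, 0.006])]
```

View pics/c2.png

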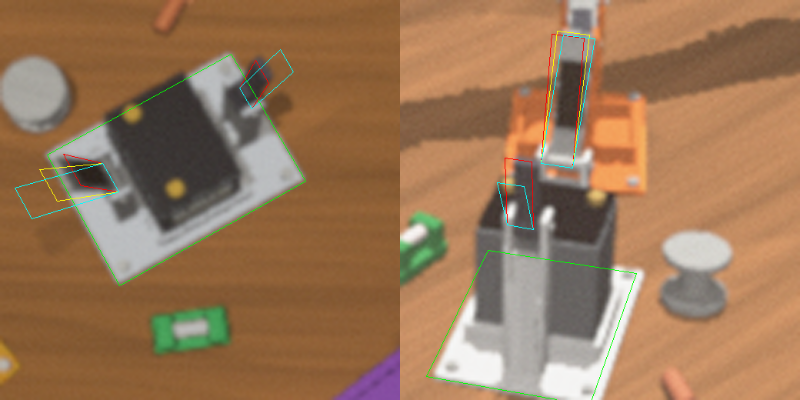

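The top overlay puts the cradle at about (0.526, 0.025) with yaw 0.54. The strap reads about 1.8–1.85 rad and the lever about 1.85 rad, with cradle +y to the left in the top view. I'll shut the gripper and head for the outside of the strap, staying high.

Call:
apply_moves(
  moves=[
    [[-2, -2, -2], 0.1],
    [[-4, -4, -3.5], 0.2],
    [[-6, -6, -3.5], 0.3],
    [[-8, -8, -3.5], 0.42],
    [[-10, -10, -3.5], 0.53],
    [[-12, -12, -3.5], 0.64],
    [[-14, -14, -3.5], 0.75],
    [[-16, -16, -3.5], 0.86],
    [[-17, -17, -3.5], 0.97],
    [[-17.6, -17.5, -3.5], 1.07],
  ],
  claw=0,
  grip_force=30,
)

```text
clock: 0.93
tcp_pos: [0.3823, 0.365, 0.2801]
orientation: [2.191, 2.251, -0.002]
contact_force: [0.6, 0.7, 0.6]
grip_width: 0.0
```

```bash
cat >> h.py <<'E'
from scipy.spatial.transform import Rotation as Ro
def togo(P,c,yaw):
    "shift (cm, tool axes) to cradle point P=(x,y,z tip), roll so tool y || -cradle y"
    o=r.get_obs(); R=Ro.from_rotvec(o["orientation"]).as_matrix()
    T=cr([P],c,yaw)[0]+[0,0,.014]; y=-np.array([-np.sin(yaw),np.cos(yaw),0]); t=R.T@y
    return (R.T@(T-o["tcp_pos"])*100).round(2), np.arctan2(-t[0],t[1]).round(3), o["clock"]
E
python3 - <<'E'
from h import *
print(togo((0,.125,.24),[.526,.0254],.54))
E
```

```text
(array([-23.44,   7.31,   2.63]), np.float64(1.058), 0.9333)
```

Call:
apply_moves(
  moves=[
    [[-2.4, 0.7, 0], 0.1],
    [[-5, 1.5, 0], 0.2],
    [[-8, 2.5, 0], 0.31],
    [[-10.5, 3.3, 0], 0.42],
    [[-13, 4, 0], 0.53],
    [[-15.5, 4.8, 1], 0.64],
    [[-18, 5.6, 2], 0.75],
    [[-20.5, 6.4, 2.6], 0.86],
    [[-22.4, 7, 2.6], 0.97],
    [[-23.4, 7.3, 2.6], 1.06],
  ],
)

```text
clock: 1.77
tcp_pos: [0.463, 0.1337, 0.2537]
orientation: [3.028, 0.834, -0.002]
contact_force: [0.8, 1.1, -1.1]
grip_width: 0.0002
```

Run:
```python
from h import *
import pickle
from scipy.optimize import least_squares
f=grab("wrist");cv2.imwrite("pics/w1.png",f["frame"]);pickle.dump(f,open("w1.pkl","wb"))
print(togo((0,.125,.24),[.526,.0254],.54),r.get_obs()["tcp_pos"],np.round(f["T"],3).tolist())
```

```text
(array([-0.15, -0.08,  0.  ]), np.float64(-0.008), 1.8167) [0.46347229 0.1327074  0.2540109 ] [[0.511, 0.813, 0.278, 0.535], [-0.86, 0.483, 0.167, 0.177], [0.001, -0.324, 0.946, 0.382], [0.0, 0.0, 0.0, 1.0]]
```

View pics/w1.png

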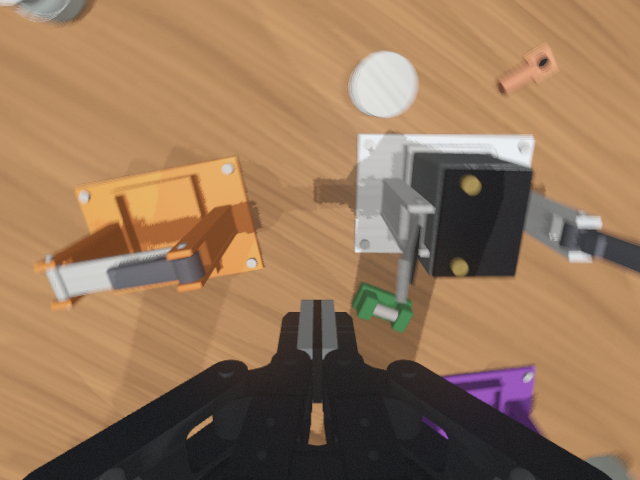

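Wrist view: plate corners at (358,134), (534,135) and (355,252). The strap stands nearly upright, with its hinge near (418,212) and tip near (405,303). The lever leans out to the right, with its tip off the frame. Next is a joint fit of the pose and angles over all the views.

Run:
```python
from h import *
import pickle
from scipy.optimize import least_squares
F=pickle.load(open("F.pkl","rb"));w=pickle.load(open("w1.pkl","rb"))
C=lambda a,b:[.06*a,.085*b,.006]
obs=[(w,C(1,1),(358,134)),(w,C(1,-1),(534,135)),(w,C(-1,1),(355,252)),
(F["top"],C(1,1),(275.1,240.3)),(F["top"],C(1,-1),(334.3,207.3)),(F["top"],C(-1,-1),(358.5,248.3)),(F["top"],C(-1,1),(298.5,281.6)),
(F["scene"],C(-1,-1),(300+43/3.636,200+333/3.636)),(F["scene"],C(1,-1),(300+236/3.636,200+368/3.636)),(F["scene"],C(1,1),(300+288/3.636,200+210/3.636))]
res=lambda p:np.concatenate([proj(f,cr([P],p[:2],p[2]))[0]-u for f,P,u in obs])
s=least_squares(res,[.526,.0254,.54],loss="soft_l1");print(s.x,res(s.x).reshape(-1,2).round(1).tolist())
c,y=s.x[:2],s.x[2]
for a in(1.75,1.8,1.85,1.9,1.95,2.0): print(a,proj(w,strap(a,c,y)).round(0).tolist(),proj(F["top"],strap(a,c,y)).round(0)[1:3].tolist())
print(togo((0,.125,.183),c,y))
```

```text
[0.52849914 0.02747658 0.54138766] [[0.1, 0.1], [-0.1, -0.2], [-0.2, 0.5], [-1.1, -1.3], [-0.6, -1.3], [-0.6, -1.1], [-1.0, -0.4], [-2.3, 0.4], [-1.9, 0.2], [-1.4, 0.8]]
1.75 [[414.0, 243.0], [426.0, 306.0], [430.0, 262.0], [417.0, 211.0]] [[287.0, 247.0], [281.0, 237.0]]
1.8 [[414.0, 243.0], [416.0, 305.0], [420.0, 261.0], [417.0, 211.0]] [[285.0, 249.0], [279.0, 238.0]]
1.85 [[414.0, 243.0], [406.0, 304.0], [409.0, 260.0], [417.0, 211.0]] [[283.0, 250.0], [277.0, 240.0]]
1.9 [[414.0, 243.0], [396.0, 302.0], [399.0, 259.0], [417.0, 211.0]] [[281.0, 251.0], [275.0, 241.0]]
1.95 [[414.0, 243.0], [387.0, 301.0], [390.0, 258.0], [417.0, 211.0]] [[279.0, 252.0], [273.0, 242.0]]
2.0 [[414.0, 243.0], [378.0, 299.0], [380.0, 257.0], [417.0, 211.0]] [[277.0, 254.0], [272.0, 243.0]]
(array([ 0.15, -0.14,  5.7 ]), np.float64(-0.009), 1.8167)
```

Fit: cradle at (0.5285, 0.0275), yaw 0.541, strap about 1.85 rad. I'll lower the tips beside the strap and start the swing.

Call:
apply_moves(
  moves=[
    [[0.1, 0, 2.5], 0],
    [[0.1, 0, 5], -0.01],
    [[0.1, 0, 5.7], -0.01],
    [[0.1, 1.3, 5.7], -0.01],
    [[0.1, 2.6, 5.7], -0.01],
    [[0.1, 3.8, 5.7], -0.01],
    [[0.1, 5, 5.7], -0.01],
    [[0.1, 6.2, 5.8], -0.01],
    [[0.1, 7.4, 6], -0.01],
    [[0.1, 8.5, 6.3], -0.01],
  ],
)

```text
clock: 2.65
tcp_pos: [0.5084, 0.0653, 0.192]
orientation: [-3.019, -0.867, -0.001]
contact_force: [-0.4, 2.0, 1.3]
grip_width: 0.0
```

Run:
```python
from h import *
f=grab("wrist");g=grab("scene")
cv2.imwrite("pics/w2.png",np.hstack([cv2.resize(f["frame"],(533,400)),cv2.resize(g["frame"][130:330,270:403],(266,400))]))
o=r.get_obs();print(togo((0,.034,.175),[.5285,.0275],.5414),o["tcp_pos"],o["contact_force"])
```

```text
(array([-0.16,  0.75,  0.25]), np.float64(0.015), 2.75) [0.50836869 0.06389869 0.19153157] [ 0.05005538 -0.12021239 -0.90066651]
```

View pics/w2.png

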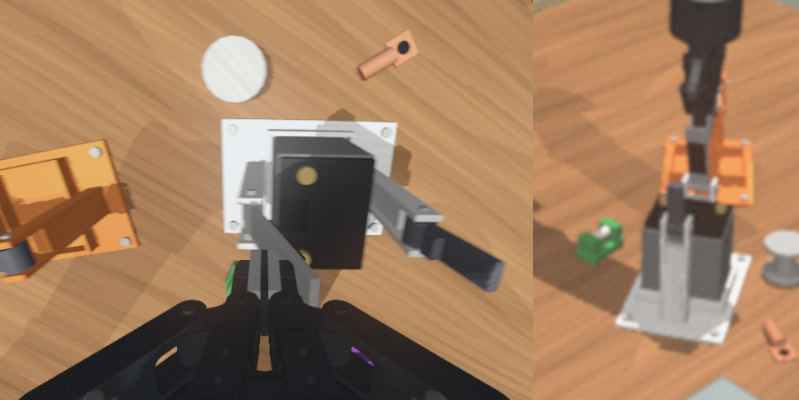

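The scene view shows the finger's outside against the strap, and in the wrist view the strap (about (285,250)) is past upright and leaning over the battery. I'll follow the arc down.

Call:
apply_moves(
  moves=[
    [[-0.1, 0.6, 0.2], 0.01],
    [[-0.1, 1.3, 0.8], 0.01],
    [[-0.1, 1.9, 1.5], 0.01],
    [[-0.1, 2.4, 2.2], 0.01],
    [[-0.1, 2.8, 2.9], 0.01],
    [[-0.1, 3.1, 3.9], 0.01],
    [[-0.1, 3.3, 4.6], 0.01],
    [[-0.1, 3.5, 5.3], 0.01],
    [[-0.1, 3.5, 5.8], 0.01],
    [[-0.1, 3.5, 6.0], 0.01],
  ],
)

```text
clock: 3.58
tcp_pos: [0.525, 0.0343, 0.1302]
orientation: [3.025, 0.848, -0.002]
contact_force: [1.1, -0.0, 0.7]
grip_width: -0.0002
```

Run:
```python
from h import *
o=r.get_obs();print(togo((0,.0065,.1155),[.5285,.0275],.5414),o["tcp_pos"],o["contact_force"])
```

```text
(array([-0.05,  0.12,  0.07]), np.float64(0.005), 3.5833) [0.52498382 0.03433413 0.13020224] [ 1.10090689 -0.00963619  0.71728202]
```

Now press gently down and feel for the stop.

Call:
apply_moves(
  moves=[
    [[0, 0, 0.1], 0],
    [[0, 0, 0.2], 0],
    [[0, 0, 0.3], 0],
    [[0, 0, 0.3], 0],
  ],
)

```text
clock: 3.92
tcp_pos: [0.5252, 0.0344, 0.1294]
orientation: [-3.024, -0.848, 0.001]
contact_force: [-5.4, -1.1, 13.4]
grip_width: 0.0001
```

There are 13 N upward at tip height 0.1154, so the strap is on its stop. I'll rise, cross over the lever to its outside, and check.

Call:
apply_moves(
  moves=[
    [[0, 0, -3.5], 0],
    [[0, 0, -7.5], 0],
    [[0, 0, -11], 0],
    [[0, 0, -13.5], 0],
    [[0, 3.5, -13.5], 0],
    [[0, 7, -13.5], 0],
    [[0, 10.5, -13.5], 0],
    [[0, 13, -13.5], 0],
    [[0, 13.7, -13.5], 0],
    [[0, 13.7, -13.5], 0],
  ],
)

```text
clock: 4.75
tcp_pos: [0.597, -0.0846, 0.2633]
orientation: [3.025, 0.843, -0.0]
contact_force: [1.1, -0.5, 0.6]
grip_width: -0.0004
```

Run:
```python
from h import *
f=grab("wrist");g=grab("scene")
c,y=[.5285,.0275],.5414
cv2.imwrite("pics/w3.png",np.hstack([cv2.resize(f["frame"],(533,400)),cv2.resize(g["frame"][130:330,270:403],(266,400))]))
o=r.get_obs();print(togo((0,-.13,.16),c,y),o["contact_force"],o["clock"])
for a in(0,.05,.1,.2):print(a,(proj(f,strap(a,c,y))/1.2).round().tolist())
for a in(1.75,1.85,1.95,2.1): print(a,(proj(f,lever(a,c,y))/1.2).round().tolist())
```

```text
(array([-0.2 ,  0.19,  8.9 ]), np.float64(0.006), 4.85) [0.52269804 1.4663469  0.12218048] 4.85
0 [[68.0, 202.0], [171.0, 202.0], [169.0, 177.0], [63.0, 177.0]]
0.05 [[68.0, 202.0], [170.0, 204.0], [167.0, 178.0], [63.0, 177.0]]
0.1 [[68.0, 202.0], [168.0, 205.0], [165.0, 180.0], [63.0, 177.0]]
0.2 [[68.0, 202.0], [163.0, 209.0], [160.0, 183.0], [63.0, 177.0]]
1.75 [[182.0, 204.0], [177.0, 232.0], [175.0, 208.0], [181.0, 184.0]]
1.85 [[182.0, 204.0], [186.0, 232.0], [184.0, 208.0], [181.0, 184.0]]
1.95 [[182.0, 204.0], [195.0, 230.0], [193.0, 207.0], [181.0, 184.0]]
2.1 [[182.0, 204.0], [207.0, 228.0], [205.0, 205.0], [181.0, 184.0]]
```

View pics/w3.png

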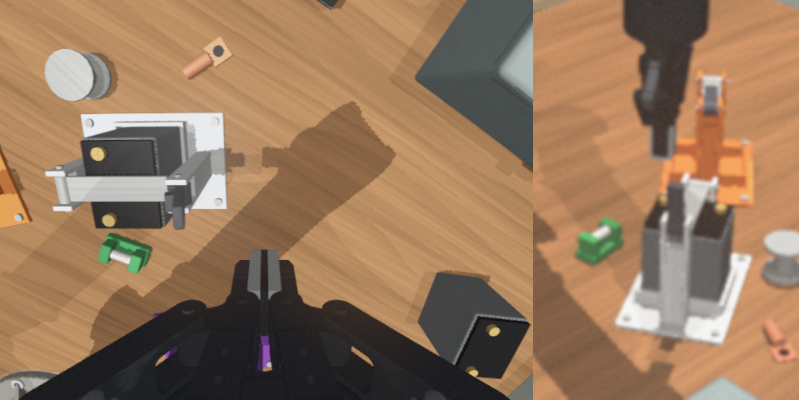

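The strap lies level between the terminals, with its tip at about (165,188), matching angle 0. The lever still leans out, its tip at about (180,228), angle about 1.78. Next I push the lever with the finger's other side.

Call:
apply_moves(
  moves=[
    [[-0.2, 0, 3.5], 0],
    [[-0.2, 0, 7], 0.01],
    [[-0.2, 0, 7.9], 0.01],
    [[-0.2, -1.5, 7.9], 0.01],
    [[-0.2, -3, 7.9], 0.01],
    [[-0.2, -4.2, 7.9], 0.01],
    [[-0.2, -5.4, 7.9], 0.01],
    [[-0.2, -6.4, 7.8], 0.01],
    [[-0.2, -7.4, 7.8], 0.01],
    [[-0.2, -8, 8], 0.01],
  ],
)

```text
clock: 5.68
tcp_pos: [0.5535, -0.0144, 0.1842]
orientation: [3.028, 0.834, 0.003]
contact_force: [2.5, -3.9, 1.8]
grip_width: -0.0001
```

Run:
```python
from h import *
o=r.get_obs();print(togo((0,-.0235,.132),[.5285,.0275],.5414),o["tcp_pos"],o["contact_force"])
```

```text
(array([-0.  , -2.54,  3.82]), np.float64(-0.004), 5.6833) [ 0.55354625 -0.01442533  0.1842387 ] [ 2.48469149 -3.88091853  1.7870527 ]
```

Call:
apply_moves(
  moves=[
    [[0, -0.6, 0.3], 0],
    [[0, -1.2, 0.7], 0],
    [[0, -1.7, 1.2], 0],
    [[0, -2.1, 1.8], 0],
    [[0, -2.35, 2.4], 0],
    [[0, -2.45, 3], 0],
    [[0, -2.45, 3.5], 0],
    [[0, -2.45, 3.8], 0],
    [[0, -2.45, 4.0], 0],
    [[0, -2.45, 4.0], 0],
  ],
)

```text
clock: 6.52
tcp_pos: [0.5401, 0.0086, 0.1454]
orientation: [-3.023, -0.833, 0.002]
contact_force: [-12.1, 4.6, 31.0]
grip_width: -0.0003
```

Run:
```python
from h import *
o=r.get_obs();print(togo((0,-.0235,.132),[.5285,.0275],.5414),o["contact_force"])
```

```text
(array([-0.02,  0.14, -0.07]), np.float64(-0.003), 6.5167) [-12.07780398   4.57415334  31.02167599]
```

31 N at tip height 0.1314, so the lever is on its stop. I'll retract straight up and away, then check.

Call:
apply_moves(
  moves=[
    [[0, 0.1, -2], 0],
    [[0, 0.1, -5], 0],
    [[0, 0.1, -8.5], 0],
    [[0, 0.1, -12], 0],
    [[0, 4, -14], 0],
    [[0, 8, -15], 0],
    [[0, 12, -15], 0],
    [[0, 15, -15], 0],
    [[0, 15, -15], 0],
    [[0, 15, -15], 0],
  ],
)

```text
clock: 7.35
tcp_pos: [0.6172, -0.124, 0.2923]
orientation: [-3.029, -0.829, 0.003]
contact_force: [0.1, 0.5, -0.8]
grip_width: -0.0001
```

Run:
```python
from h import *
f=grab("wrist");g=grab("scene");t=grab("top")
cv2.imwrite("pics/w4.png",np.hstack([cv2.resize(f["frame"],(400,300)),cv2.resize(g["frame"][180:310,300:403],(200,300),interpolation=2),cv2.resize(t["frame"][190:300,260:333],(200,300),interpolation=2)]))
o=r.get_obs();print(o["contact_force"],o["clock"],o["tcp_pos"])
c,y=[.5285,.0275],.5414
for a in(0,.1,.2):print(a,(proj(f,strap(a,c,y))/1.6).round().tolist(),(proj(f,lever(a,c,y))/1.6).round().tolist())
```

```text
[ 0.71962457  0.61523719 -0.5019775 ] 7.5 [ 0.61712848 -0.12083728  0.29257256]
0 [[33.0, 144.0], [102.0, 143.0], [100.0, 126.0], [29.0, 127.0]] [[108.0, 144.0], [63.0, 144.0], [60.0, 131.0], [106.0, 130.0]]
0.1 [[33.0, 144.0], [99.0, 145.0], [97.0, 127.0], [29.0, 127.0]] [[108.0, 144.0], [61.0, 146.0], [58.0, 132.0], [106.0, 130.0]]
0.2 [[33.0, 144.0], [95.0, 147.0], [92.0, 129.0], [29.0, 127.0]] [[108.0, 144.0], [59.0, 147.0], [56.0, 133.0], [106.0, 130.0]]
```

View pics/w4.png

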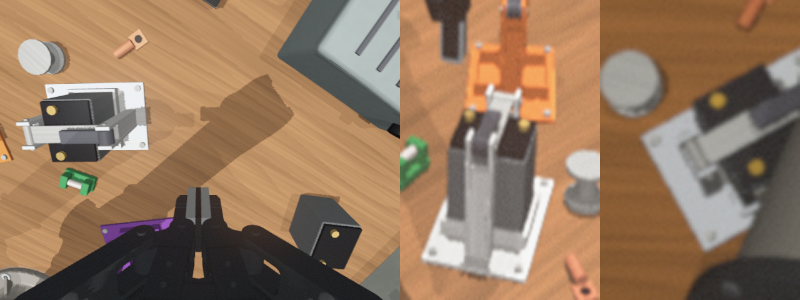

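The lever lies flat over the strap end: its tip is at about (62,137), against (62,138) predicted for angle 0. The strap is level, and the spool, lug and fuse holder have not moved. Handing in.

```bash
python3 -c "
from bench import r
print(r.hand_in())"
```

```text
the job is handed in; nothing more can be done
None
```

The battery is secured, and I handed the job in at about 7.5 s on the clock. With the gripper shut, I swung the strap over with the outside of a finger and pressed it onto its stop. I then pushed the cam lever over from its outer side until it reached its stop.

- **Strap:** the press met 13 N with the fingertips at 0.1154 m, against 0.1155 m for the strap's top face when fully down. The wrist view then matched angle 0.
- **Lever:** the press met 31 N upward (about 34 N in all) with the fingertips at 0.1314 m, against 0.132 m expected. That is within the calibration error, and the final wrist view matched angle 0.
- **Surroundings:** the battery is in its cradle, and the spool, fuse holder and lug beside it looked undisturbed. I did not check the mug, jar, wrench or spare battery one by one, but the arm stayed clear of them. The contact force was back near zero at the end, with the arm clear.
- **Disagreement:** the scene camera differed from the wrist camera by about 2 pixels in the cradle pose fit. The top camera was off by about 1 pixel. This had no effect on the job.

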